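# Clamp a cabinet rail in the bench clamp

## Task

Lay the long wooden rail flat along the bed of the bench clamp, under the raised pad, centred on the bed and in line with it, with its end touching the stop. Then grip the T-handle and turn it clockwise until it clearly stiffens, so that the rail is held firmly but not crushed, and let go. Leave the plywood panel, the screwdriver and the jar where they are.

Things in the scene. Friction and masses are not known exactly. Their poses are not given: they have to be found in the camera images.
- clamp: Grey C-shaped clamp bolted to the bench; place and yaw vary. Mouth open to its own -x. Origin on the vertical screw axis at bench level. In mm: bed bar 34 wide (y), top at z 40, x -150 to 85. Foot flange x 15 to 85, y +-65, 12 high. Column x 40 to 85, 40 wide, z to 140. Upper arm x -20 to 85, 36 wide, z 100 to 140. Nut boss on the axis, 40 across, top at z 150.
- stop (a point): Centre of the stop, which is the front face of the clamp's column: x 40, y 0, z 54 mm in the clamp's frame.
- pad: Round rubber-faced pad at the foot of the screw, 30 mm across, facing down; origin at the centre of its underside, on the screw axis. It does not turn. Underside 80 mm above the bench with joint handle at 0, lower by 2.546 mm per rad. A stiff spring behind it (20 N per mm) yields up to 10 mm once it meets the work.
- handle (a joint): T-handle screw angle, rad, 0 to 8.5, growing clockwise seen from above (tightens, 16 mm a turn). Starts at 0.8 to 2.3. Friction 0.18 N m, either way; stays where left. The pad meets the rail on the bed at 4.71 rad; from there torque rises by up to 0.13 N m and clamping force by up to 50 N per rad (rather less, as contacts yield). Above about 70 N the screw turns itself back when let go.
- handle_grip (a point): Middle of the T-handle's level cross bar, on the screw axis: steel bar 12 mm thick, 105 mm long over 17 mm ball ends, on an 11 mm stem, nothing above. 197 mm above the bench at joint 0, lower by 2.546 mm per rad (rides down with the screw). Its x axis lies along the bar: parallel to the clamp's x at joint 0, turning clockwise with the joint.
- rail: Long bare pale wooden rail, 280 x 50 x 28 mm (x, y, z), about 0.2 kg, lying flat on the bench to one side of the clamp. Origin at the centre of its underside, x along its length; both ends alike, either may go to the stop. Touching the stop on the bed, its origin lies at x = -100, y 0, z 40 mm in the clamp's frame.
- panel: Bystander: plywood panel 190 x 120 x 18 mm lying on the bench, on the other side from the rail. Origin at the centre of its underside.
- screwdriver: Bystander: screwdriver, 160 mm long, lying on the bench beyond the clamp to the left. Origin at its underside.
- jar: Bystander: closed glass jar, 72 mm across, 110 mm tall, standing beyond the clamp to the right. Origin at the centre of its underside.

How it is judged:
By the outcome, as a careful person would: the job done as asked, in the order asked, and still so for the second after the job is handed in, with the robot touching nothing.
It also fails if it takes over 72 s, if anything falls off the work surface, if the arm or the gripper's body presses on something with over 40 N, if the wrist force passes 120 N, or if a joint passes its speed limit or range.

## Robot

A 7-joint arm with a two-finger parallel gripper is mounted at the origin on the work surface. World frame = base frame: x ahead of the robot, y to its left, z up, the work surface at z = 0. Lengths are in m, angles in rad, forces in N, time in s.
With the tool pointing down it reaches from about 0.4 to 0.85 m from the base axis. Payload 4.5 kg.
Tool frame: the origin (TCP) lies at the very end of the fingers, on their centre line; the grasp point (between the pads) lies 19 mm behind it; z points along the fingers, y is the line along which they close (so a half turn about z gives the same grasp; the last joint's range is limited). The gripper opens to 85 mm and grips with 20 to 120 N. Pads are 22 mm wide; open, the fingers measure 114 mm over their backs; the gripper's body (76 mm by 85 mm) begins 54 mm behind the grasp point. The pads swing forward as they close: fully open they stand 13 mm farther back than shut.
Start: joints at [-1.086, 0.689, -0.195, 1.565, 0.157, 0.902, -0.215], TCP at [0.272, 0.563, 0.231] pointing down, gripper open.
Joint ranges: [-3.01, 3.01], [-0.46, 2.08], [-1.47, 1.51], [0.13, 2.56], [-1, 4.14], [0.04, 2.09], [-2.66, 2.66]. Speed limits (rad/s): [2.57, 2.57, 3.14, 3.14, 3.14, 3.14, 3.14].

## Interface

Orientations are given as a rotation vector (axis times angle).
In Python, from plant import status, optics, env gives the robot as it stands. The module is installed in compiled form; this text tells all that it offers.
- The arm moves only by the tool jog_arm, never from a script. Its arguments are lists of equal length, an entry for each row: "slide": the shift along the tool's x, y, z in units of 0.25 m (1.0 is 0.25 m), a list of three; "rotation": the turn, a rotation vector about the tool's x, y, z in units of pi/4 rad (1.0 is pi/4 rad), a list of three. In form: {"slide": [[tx, ty, tz], ...], "rotation": [[rx, ry, rz], ...]}. A call has 1 to 12 rows; each row is the pose to reach, as a shift and turn from the pose commanded when the call began, along the tool's axes at that moment; what a row does not reach only later rows make up. A row lasts 1/8 s, in which the tool goes at most 62.5 mm and 10.7 degrees, less where a joint would pass 70% of its speed; a pose out of reach is approached as far as the arm can. A call with a number of a shift or a turn outside -1 to 1 is refused whole. A call with a gripper value outside its range is refused whole. "gripper" is the closure, from -1 (fully open) to 1 (shut), set as the call begins (left out, the last holds). The fingers move at their own pace and stop on an object; the grip force is fixed at half the most. Time passes only in rows, so rows that repeat a pose let the fingers close. It gives the time, the measured TCP pose, the force, the opening and the grip force at its end, in the units of the state.
- status.state(): the state, without advancing time (a new reading comes with each control period).
- optics.snapshot(name): name is "scene" or "side" or "wrist"; returns a dict with "color" (420x560x3 uint8, red, green, blue), "z_map" (420x560 float32, m along the optical axis (not along the pixel's ray), 0 where there is no reading), "camera_matrix" (3x3 intrinsics, pixels), "rvec" (rotation vector, rad) and "tvec" (3), from world to camera coordinates, as OpenCV has them; the wrist camera has in their place "T_tool_cam" (4x4, takes a point from camera to tool coordinates, whose origin is the TCP and whose axes are the flange's). Camera axes: x right, y down, z forward; pixel columns grow to the right and rows downward; lengths in m; the calibration is good to about 2 mm. A picture is of the moment at which its call begins: read the wrist's pose just before it.
- env.job_done(): hands the job in; it is judged then, once.
The state is a dict: "time": time; "joint_positions": joint angles; "joint_velocities": joint speeds; "joint_efforts": joint torques, N m; "tcp_pos": TCP position; "ee_rot": TCP orientation; "wrist_force": force on the tool from outside, world axes, zero at the start; "ft_torque": the same for the moment, N m; "width": opening from 0.0 (shut) to 1.0 (fully open); "finger_force": force on a finger pad.
Only numpy, scipy, OpenCV 4.12 (cv2) and the standard library are available. Lean on these libraries where they do the work, as an engineer would, in place of code of your own. Each camera call takes 0.05 s, during which the arm holds its last target. There are 200 camera calls.

## Working session

There is one attempt and no reset: what is moved stays moved. The work goes in short steps, Python scripts to look and compute and a tool call to move; the robot and the scene stay as the last step left them, time stands still between calls to the robot, and variables do not carry over. Pictures are saved under pics/ and viewed, at most 10 in all, crops included, and the job is handed in when it is done.

Besides the shell and the picture viewer there is one more tool, called after ">>>" by a JSON object that holds its "name" and its "arguments", one argument or row to a line. jog_arm: Moves the arm, as the interface text tells. Shifts and turns lie within -1 to 1; 1 stands for 0.25 m of shift or pi/4 rad of turn. Its arguments: {"type":"object","properties":{"slide":{"type":"array","items":{"type":"array","items":{"type":"number","minimum":-1,"maximum":1}}},"rotation":{"type":"array","items":{"type":"array","items":{"type":"number","minimum":-1,"maximum":1}}},"gripper":{"type":"number"}},"required":["slide","rotation"]}

```bash
mkdir -p pics
cat > h.py <<'E'
import numpy as np, cv2
from scipy.spatial.transform import Rotation as R
from plant import status, optics, env
def cloud(s, T=None):
    z=s["z_map"]; K=s["camera_matrix"]; v,u=np.indices(z.shape)
    p=np.stack([(u-K[0,2])/K[0,0]*z,(v-K[1,2])/K[1,1]*z,z],-1)
    if "rvec" in s:
        Rm=cv2.Rodrigues(np.array(s["rvec"],float))[0]; w=(p-np.array(s["tvec"]).ravel())@Rm
    else:
        st=T; A=np.array(s["T_tool_cam"]); q=p@A[:3,:3].T+A[:3,3]
        w=q@R.from_rotvec(st["ee_rot"]).as_matrix().T+np.array(st["tcp_pos"])
    w[z==0]=np.nan
    return w
def save(n,s): cv2.imwrite("pics/"+n+".png",s["color"][...,::-1])
E
python3 - <<'E'
from h import *
st=status.state(); print(st)
a=optics.snapshot("scene"); b=optics.snapshot("side")
np.savez("a.npz",**a); np.savez("b.npz",**b)
cv2.imwrite("pics/1.png",cv2.resize(np.hstack([a["color"],b["color"]])[...,::-1],(800,300)))
save("s1",a)
for s in (a,b):
    print(s["camera_matrix"],s["rvec"],s["tvec"])
E
```

```text
{'time': 0.0, 'joint_positions': array([-1.08623787,  0.68998637, -0.19454504,  1.56634739,  0.15730419,
        0.90250318, -0.21510717]), 'joint_velocities': array([-0.00086231, -0.00056456,  0.00025619, -0.00099518, -0.00224706,
        0.00029421, -0.00038073]), 'joint_efforts': array([ 1.22925074e-03, -5.39615571e+01, -1.26610816e+00, -1.58534807e+01,
        9.06276167e-03,  9.65857093e-03, -1.85725031e-05]), 'tcp_pos': array([0.27202787, 0.56197085, 0.23048245]), 'ee_rot': array([-7.01844408e-01, -3.06188592e+00,  2.86795267e-03]), 'wrist_force': array([-0.18523537, -0.07492953, -0.02160691]), 'ft_torque': array([ 0.07034783, -0.02715293, -0.05014127]), 'finger_force': 0.0, 'width': 1.0004609928389643}
[[486.58830276   0.         283.95282661]
 [  0.         486.58830276 211.34540867]
 [  0.           0.           1.        ]] [ 1.21652173  2.3266405  -0.95470136] [ 0.32615985 -0.25673564  1.6265173 ]
[[388.59940274   0.         286.92761065]
 [  0.         388.59940274 213.92735017]
 [  0.           0.           1.        ]] [ 1.98587684 -0.78884557  0.42478575] [-0.42876152  0.33274066  0.72403191]
```

View pics/1.png

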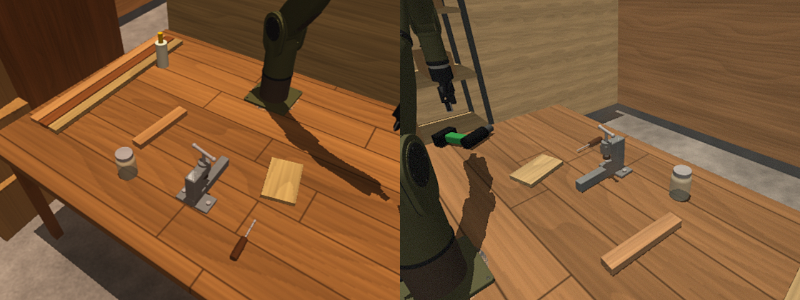

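The scene view shows the rail at about (224,176) in full pixels, the clamp around (285,250) with its bed running toward the robot (up-right), the panel at (395,252), the jar at (175,225) and the screwdriver at (340,335). Next I measure the clamp and rail from depth.

Run:
```python
from h import *
for n in "ab":
    s=dict(np.load(n+".npz")); w=cloud(s); c=s["color"].astype(int); 
    sat=c.max(-1)-c.min(-1)
    ws=(w[...,0]>0.2)&(w[...,0]<1.1)&(abs(w[...,1])<0.6)
    def comps(m,lab):
        nn,L,S,C=cv2.connectedComponentsWithStats(m.astype(np.uint8))
        for i in range(1,nn):
            if S[i,4]<60: continue
            p=w[L==i]; r=cv2.minAreaRect(p[:,:2].astype(np.float32)*1000)
            print(n,lab,S[i],np.round(C[i]),"z",np.round(np.nanpercentile(p[:,2],[5,50,95]),3),"rect",np.round(r[0]),np.round(r[1]),round(r[2],1))
    comps(ws&(abs(w[...,2]-.028)<.007)&(sat>30),"rail")
    comps(ws&(abs(w[...,2]-.018)<.004)&(sat>30),"panel")
    comps(ws&(abs(w[...,2]-.040)<.006)&(sat<30),"bed")
    comps(ws&(abs(w[...,2]-.140)<.006)&(sat<30),"arm")
    comps(ws&(w[...,2]>.170)&(w[...,2]<.21)&(sat<40),"handle")
    comps(ws&(w[...,2]>.1)&(w[...,2]<.5)&(sat<60),"tall")
```

```text
a rail [ 184  148   78   56 1079] [222. 176.] z [0.022 0.025 0.029] rect [ 473. -284.] [ 56. 281.] 85.3
a rail [164 233  28  15  99] [179. 243.] z [0.022 0.027 0.034] rect [ 747. -211.] [33. 71.] 50.5
a rail [323 331  22  30 182] [333. 346.] z [0.021 0.023 0.026] rect [771. 274.] [79. 19.] 2.3
a panel [185 154  77  52 182] [224. 183.] z [0.014 0.018 0.022] rect [ 477. -264.] [ 48. 281.] 76.9
a panel [ 365  220   59   66 2204] [396. 252.] z [0.014 0.016 0.019] rect [446. 263.] [194. 120.] 15.4
a panel [322 331  24  32 238] [334. 347.] z [0.015 0.019 0.022] rect [769. 272.] [86. 25.] 4.5
a bed [260 219  60  63 558] [296. 244.] z [0.035 0.038 0.042] rect [606.  51.] [235.  36.] 2.1
a arm [259 229  35  28 277] [276. 241.] z [0.135 0.138 0.143] rect [676.  53.] [96. 37.] 1.6
a handle [269 201  33  26 176] [285. 214.] z [0.18  0.195 0.198] rect [639.  52.] [101.  13.] 78.7
a tall [549 144  11  40 267] [555. 165.] z [0.249 0.292 0.326] rect [250. 510.] [32. 27.] 65.9
a tall [ 259  200   44   66 1145] [278. 237.] z [0.107 0.138 0.196] rect [665.  62.] [116.  88.] 20.6
a tall [161 206  25  20
[... 548 characters left out ...]
-309.] [ 47. 282.] 75.8
b bed [246 223  67  37 614] [276. 241.] z [0.036 0.043 0.045] rect [603.  47.] [232.  38.] 2.2
b bed [380 265  22   7  73] [391. 269.] z [0.035 0.04  0.045] rect [ 707. -243.] [13. 50.] 32.0
b arm [280 189  34  19 229] [299. 198.] z [0.135 0.143 0.145] rect [667.  47.] [103.  36.] 2.4
b handle [277 175  24  18 143] [289. 184.] z [0.176 0.198 0.203] rect [634.  45.] [97. 13.] 80.6
b tall [  27   55   48  102 2426] [55. 97.] z [0.285 0.407 0.491] rect [271. 545.] [113.  75.] 85.7
b tall [277 174  37  43 845] [295. 199.] z [0.107 0.142 0.201] rect [660.  56.] [113.  88.] 21.5
b tall [382 230  26  19 397] [395. 239.] z [0.102 0.113 0.114] rect [ 733. -228.] [64. 61.] 28.7
```

Add to h.py:
```python
def plan(*targets):
    """targets: (x,y,z,yaw_deg of tool y axis); prints slide, rotation units from the current pose"""
    st=status.state(); p=np.array(st["tcp_pos"]); M=R.from_rotvec(st["ee_rot"]).as_matrix()
    print("t",round(st["time"],2),"tcp",np.round(p,4),"yaw",round(np.degrees(np.arctan2(M[1,1],M[0,1])),2),"j",np.round(st["joint_positions"],2),"F",np.round(st["wrist_force"],1),"w",round(st["width"],3))
    for x,y,z,a in targets:
        a=np.radians(a); ty=np.array([np.cos(a),np.sin(a),0]); tz=np.array([0,0,-1.]); D=np.stack([np.cross(ty,tz),ty,tz],1)
        print("slide",np.round(M.T@(np.array([x,y,z])-p)/.25,3),"rot",np.round(R.from_matrix(M.T@D).as_rotvec()/(np.pi/4),3))
```

```text
(no output)
```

>>> {"name": "jog_arm", "arguments": {
  "slide": [
    [-0.957, -0.434, 0],
    [-0.957, -0.434, 0],
    [-0.957, -0.434, 0],
    [-0.957, -0.434, 0],
    [-0.957, -0.434, 0],
    [-0.957, -0.434, 0]
  ],
  "rotation": [
    [0, 0, 1],
    [0, 0, 1],
    [0, 0, 1],
    [0, 0, 1],
    [0, 0, 1],
    [0, 0, 1]
  ],
  "gripper": -1
}}

```text
time: 0.85
tcp_pos: [0.4406, 0.3601, 0.2311]
ee_rot: [-1.822, -2.559, 0.001]
wrist_force: [-0.3, 0.2, 0.6]
width: 1.001
finger_force: 0.0
```

```bash
python3 -c "
from h import *
plan((.46,.13,.23,-26))"
```

```text
t 0.85 tcp [0.4406 0.3601 0.2311] yaw 19.12 j [-0.77  0.61  0.    1.74 -0.    0.79 -0.43] F [-0.3  0.2  0.6] w 1.001
slide [-0.895 -0.228  0.004] rot [-1.000e-03  0.000e+00  1.003e+00]
```

>>> {"name": "jog_arm", "arguments": {
  "slide": [
    [-0.895, -0.228, 0],
    [-0.895, -0.228, 0],
    [-0.895, -0.228, 0],
    [-0.895, -0.228, 0],
    [-0.895, -0.228, 0],
    [-0.895, -0.228, 0]
  ],
  "rotation": [
    [0, 0, 1],
    [0, 0, 1],
    [0, 0, 1],
    [0, 0, 1],
    [0, 0, 1],
    [0, 0, 1]
  ]
}}

```text
time: 1.6
tcp_pos: [0.4596, 0.1335, 0.2312]
ee_rot: [-2.656, -1.675, -0.001]
wrist_force: [0.9, 0.7, 1.0]
width: 0.997
finger_force: 0.0
```

```bash
python3 -c "
from h import *
plan((.44,-.1,.23,-70))"
```

```text
t 1.6 tcp [0.4596 0.1335 0.2312] yaw -25.5 j [-0.51  0.51  0.2   2.01 -0.17  0.64 -0.65] F [0.9 0.7 1. ] w 0.997
slide [-0.877  0.331  0.003] rot [-0.002 -0.001  0.989]
```

>>> {"name": "jog_arm", "arguments": {
  "slide": [
    [-0.877, 0.331, 0],
    [-0.877, 0.331, 0],
    [-0.877, 0.331, 0],
    [-0.877, 0.331, 0],
    [-0.877, 0.331, 0],
    [-0.877, 0.331, 0]
  ],
  "rotation": [
    [0, 0, 1],
    [0, 0, 1],
    [0, 0, 1],
    [0, 0, 1],
    [0, 0, 1],
    [0, 0, 1]
  ]
}}

```text
time: 2.35
tcp_pos: [0.4398, -0.1001, 0.2309]
ee_rot: [-3.094, -0.533, -0.0]
wrist_force: [0.3, 0.4, 0.2]
width: 1.001
finger_force: 0.0
```

```bash
python3 -c "
from h import *
plan((.413,-.28,.2,-94.7))"
```

```text
t 2.35 tcp [ 0.4398 -0.1001  0.2309] yaw -70.47 j [-0.13  0.5   0.39  2.09 -0.33  0.61 -0.74] F [0.3 0.4 0.2] w 1.001
slide [-0.342  0.642  0.123] rot [-0.002  0.     0.538]
```

>>> {"name": "jog_arm", "arguments": {
  "slide": [
    [-0.342, 0.642, 0.123],
    [-0.342, 0.642, 0.123],
    [-0.342, 0.642, 0.123],
    [-0.342, 0.642, 0.123],
    [-0.342, 0.642, 0.123]
  ],
  "rotation": [
    [0, 0, 0.538],
    [0, 0, 0.538],
    [0, 0, 0.538],
    [0, 0, 0.538],
    [0, 0, 0.538]
  ]
}}

```text
time: 2.98
tcp_pos: [0.4122, -0.2798, 0.2]
ee_rot: [-3.136, 0.13, 0.0]
wrist_force: [-0.5, -0.0, -0.5]
width: 0.997
finger_force: 0.0
```

Run:
```python
from h import *
st=status.state(); s=optics.snapshot("wrist"); save("w1",s)
w=cloud(s,st); c=s["color"].astype(int); 
m=(w[...,2]>.021)&(w[...,2]<.036)
m=cv2.morphologyEx(m.astype(np.uint8),cv2.MORPH_OPEN,np.ones((5,5)))
nn,L,S,C=cv2.connectedComponentsWithStats(m)
for i in range(1,nn):
    if S[i,4]<400: continue
    p=w[L==i]; r=cv2.minAreaRect(p[:,:2].astype(np.float32)*1000); print(S[i],np.round(np.percentile(p[:,2],[5,50,95]),4),r)
plan((.412,-.28,.005,-94.7))
```

```text
[  253     0    58   261 13574] [0.0262 0.0275 0.0287] ((455.4990234375, -284.0075988769531), (50.19672393798828, 244.5077667236328), 85.25244903564453)
t 3.02 tcp [ 0.4124 -0.2794  0.2002] yaw -94.69 j [ 0.23  0.62  0.44  1.99 -0.44  0.63 -0.69] F [ 0.2  1.1 -0.5] w 1.0
slide [-0.001  0.004  0.781] rot [-0.003  0.     0.   ]
```

View pics/w1.png

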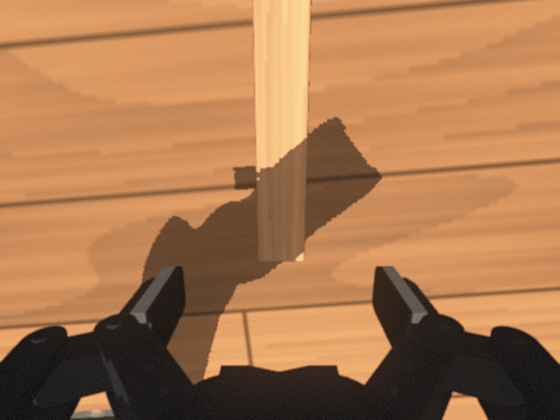

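The wrist view shows the rail running away between the fingers: its near end is at (280,260) and its sides are at columns 255 and 307. It lies in line with the tool, so I descend and grip.

>>> {"name": "jog_arm", "arguments": {
  "slide": [
    [0, 0.004, 0.2],
    [0, 0.004, 0.4],
    [0, 0.004, 0.6],
    [0, 0.004, 0.7],
    [0, 0.004, 0.75],
    [0, 0.004, 0.78],
    [0, 0.004, 0.78]
  ],
  "rotation": [
    [0, 0, 0],
    [0, 0, 0],
    [0, 0, 0],
    [0, 0, 0],
    [0, 0, 0],
    [0, 0, 0],
    [0, 0, 0]
  ]
}}

```text
time: 3.9
tcp_pos: [0.4115, -0.2831, 0.0059]
ee_rot: [3.139, -0.136, 0.001]
wrist_force: [-0.2, -0.4, 0.2]
width: 1.004
finger_force: 0.0
```

>>> {"name": "jog_arm", "arguments": {
  "slide": [
    [0, 0, 0],
    [0, 0, 0],
    [0, 0, 0],
    [0, 0, 0],
    [0, 0, 0],
    [0, 0, 0],
    [0, 0, 0],
    [0, 0, 0]
  ],
  "rotation": [
    [0, 0, 0],
    [0, 0, 0],
    [0, 0, 0],
    [0, 0, 0],
    [0, 0, 0],
    [0, 0, 0],
    [0, 0, 0],
    [0, 0, 0]
  ],
  "gripper": 1
}}

```text
time: 4.9
tcp_pos: [0.4111, -0.2834, 0.0064]
ee_rot: [3.139, -0.137, 0.002]
wrist_force: [-1.1, 0.8, 7.2]
width: 0.571
finger_force: 62.5
```

>>> {"name": "jog_arm", "arguments": {
  "slide": [
    [0, 0, -0.05],
    [0, 0, -0.15],
    [0, 0, -0.3],
    [0, 0, -0.5],
    [0, 0, -0.5]
  ],
  "rotation": [
    [0, 0, 0],
    [0, 0, 0],
    [0, 0, 0],
    [0, 0, 0],
    [0, 0, 0]
  ]
}}

```text
time: 5.52
tcp_pos: [0.4123, -0.2847, 0.1339]
ee_rot: [3.135, -0.138, 0.009]
wrist_force: [-0.0, -0.1, -2.1]
width: 0.576
finger_force: 62.5
```

Run:
```python
from h import *
plan()
# clamp frame -> world, grip point targets
O=np.array([637,50]);y=np.radians(2.1);u=np.array([np.cos(y),np.sin(y)])
for x in (-161,-210,-260,-300): print(x,O+x*u)
```

```text
t 5.53 tcp [ 0.4123 -0.2847  0.1339] yaw -95.05 j [ 0.3   0.72  0.35  2.05 -0.55  0.46 -0.59] F [-0.  -0.1 -2.1] w 0.576
-161 [476.1081286  44.1003629]
-210 [427.14103731  42.30482117]
-260 [377.17461762  40.47263574]
-300 [337.20148187  39.00688739]
```

```bash
python3 -c "
from h import *
plan((.41,-.09,.134,-87.9))"
```

```text
t 5.53 tcp [ 0.4123 -0.2847  0.1339] yaw -95.05 j [ 0.3   0.72  0.35  2.05 -0.55  0.46 -0.59] F [-0.  -0.1 -2.1] w 0.576
slide [-0.078 -0.775 -0.003] rot [ 0.005 -0.007 -0.159]
```

>>> {"name": "jog_arm", "arguments": {
  "slide": [
    [-0.02, -0.2, 0],
    [-0.04, -0.4, 0],
    [-0.06, -0.6, 0],
    [-0.078, -0.775, 0],
    [-0.078, -0.775, 0],
    [-0.078, -0.775, 0]
  ],
  "rotation": [
    [0, 0, -0.05],
    [0, 0, -0.1],
    [0, 0, -0.159],
    [0, 0, -0.159],
    [0, 0, -0.159],
    [0, 0, -0.159]
  ]
}}

```text
time: 6.28
tcp_pos: [0.4082, -0.0891, 0.1303]
ee_rot: [3.141, 0.058, -0.001]
wrist_force: [0.6, 0.3, -1.7]
width: 0.57
finger_force: 63.0
```

Run:
```python
from h import *
plan((.406,.043,.051,-87.9))
st=status.state(); s=optics.snapshot("wrist"); save("w2",s); w=cloud(s,st); np.savez("w2.npz",w=w,c=s["color"])
a=optics.snapshot("side"); save("w2s",a); W=cloud(a); c=a["color"].astype(int)
def rep(w,m,lab):
    m=cv2.morphologyEx(m.astype(np.uint8),cv2.MORPH_OPEN,np.ones((3,3)))
    nn,L,S,C=cv2.connectedComponentsWithStats(m)
    for i in range(1,nn):
        if S[i,4]<200: continue
        p=w[L==i]; r=cv2.minAreaRect(p[:,:2].astype(np.float32)*1000); print(lab,S[i],np.round(np.percentile(p[:,2],[5,50,95]),4),np.round(r[0],1),np.round(r[1],1),round(r[2],2))
sat=np.ptp(s["color"].astype(int),axis=-1)
rep(w,(abs(w[...,2]-.04)<.006)&(sat<35),"bed")
rep(w,(abs(w[...,2]-.14)<.006)&(sat<35),"arm")
rep(w,(w[...,2]>.17)&(w[...,2]<.21)&(sat<35),"handle")
rep(w,(w[...,2]>.13)&(w[...,2]<.18)&(sat>35),"rail")
cv2.imwrite("pics/w2c.png",cv2.resize(np.hstack([s["color"],a["color"]])[...,::-1],(800,300)))
```

```text
t 6.28 tcp [ 0.4082 -0.0891  0.1303] yaw -87.89 j [-0.07  0.66  0.27  2.28 -0.66  0.27 -0.74] F [ 0.6  0.3 -1.7] w 0.57
slide [ 0.011 -0.529  0.317] rot [0.001 0.001 0.   ]
bed [  52    0   67   99 5138] [0.0372 0.0395 0.0408] [516.4  43.6] [59.1 33.9] 2.45
handle [   25   296   192   124 11520] [0.1794 0.194  0.2084] [410. -51.] [27.6 48.3] 10.77
handle [  342   296   187   124 11502] [0.1793 0.1939 0.2083] [ 412.8 -125.1] [47.5 27.6] 83.43
handle [ 220  365  118   21 1940] [0.203  0.2063 0.2095] [419.1 -87.6] [ 3.7 30.8] 1.47
rail [  201     0   149   371 46756] [0.1499 0.1511 0.1521] [443.5 -85.1] [151.3  52.9] 2.69
```

View pics/w2c.png

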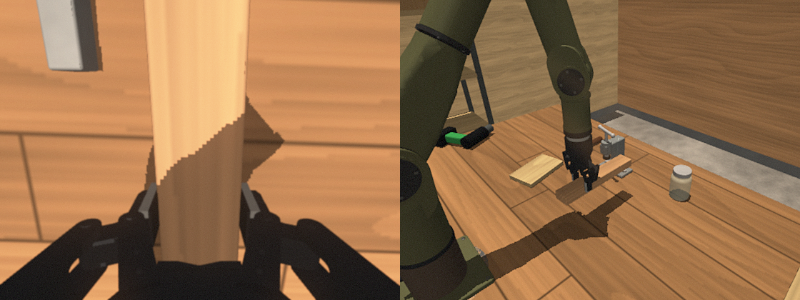

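The wrist view (left half) shows the bed's near end at (75,50) and the held rail straight between the fingers. In the side view the rail is held level. One fit of both centre lines gives the relative offset.

Run:
```python
from h import *
d=np.load("w2.npz"); w=d["w"]; sat=np.ptp(d["c"].astype(int),axis=-1)
def line(m,r0,r1,lab):
    P=[]
    for r in range(r0,r1,3):
        k=np.where(m[r])[0]
        if len(k)<20: continue
        a,b=w[r,k[1]],w[r,k[-2]]; P.append([*(a+b)[:2]/2*1000,np.hypot(*(a-b)[:2])*1000,np.nanmedian(w[r,k,2])*1000])
    P=np.array(P); f=np.polyfit(P[:,0],P[:,1],1); print(lab,"x",P[:,0].min(),P[:,0].max(),"width",np.median(P[:,2]),"yaw",np.degrees(np.arctan(f[0])),"y@516",np.polyval(f,516.4),"y@mid",np.polyval(f,P[:,0].mean()),P[:,0].mean(),"z ends",P[0],P[-1])
line((abs(w[...,2]-.04)<.006)&(sat<35),3,90,"bed")
line((w[...,2]>.13)&(w[...,2]<.17)&(sat>35),3,240,"rail")
```

```text
bed x 494.11286928503375 543.9807335002569 width 31.070121945656656 yaw 1.7702814704283945 y@516 42.98316972007726 y@mid 43.08387547877165 519.6583398915309 z ends [543.9807335   43.58094974  30.55752516  39.43588628] [494.11286929  42.71353527  31.29051236  39.5575725 ]
rail x 434.7543814657155 517.4808037816476 width 48.30897381974855 yaw 2.70283107116173 y@516 -82.95900162053778 y@mid -84.7387657148447 478.6997825676122 z ends [517.48080378 -82.76798443  48.4419822  150.78697698] [434.75438147 -86.76645377  47.95398359 151.26424353]
```

>>> {"name": "jog_arm", "arguments": {
  "slide": [
    [0.011, 0, -0.015],
    [0.011, 0, 0.1],
    [0.011, 0, 0.2],
    [0.011, 0, 0.29],
    [0.011, 0, 0.29]
  ],
  "rotation": [
    [0, 0, 0.01],
    [0, 0, 0.013],
    [0, 0, 0.013],
    [0, 0, 0.013],
    [0, 0, 0.013]
  ]
}}

```text
time: 7.0
tcp_pos: [0.4107, -0.0891, 0.0568]
ee_rot: [-3.14, -0.038, 0.004]
wrist_force: [0.4, 0.8, -2.3]
width: 0.568
finger_force: 63.7
```

```bash
python3 -c "
from h import *
plan((.406,.0387,.0525,-88.5))"
```

```text
t 7.0 tcp [ 0.4107 -0.0891  0.0568] yaw -88.6 j [ 0.08  0.81  0.04  2.3  -0.85  0.04 -0.59] F [ 0.4  0.8 -2.3] w 0.568
slide [-0.006 -0.511  0.018] rot [-0.002  0.003 -0.002]
```

```bash
python3 -c "
from h import *
plan((.44,-.07,.051,-88.5))"
```

```text
t 7.0 tcp [ 0.4107 -0.0891  0.0568] yaw -88.6 j [ 0.08  0.81  0.04  2.3  -0.85  0.04 -0.59] F [ 0.4  0.8 -2.3] w 0.568
slide [ 0.119 -0.073  0.023] rot [-0.002  0.003 -0.002]
```

>>> {"name": "jog_arm", "arguments": {
  "slide": [
    [-0.06, -0.04, 0.012],
    [-0.115, -0.073, 0.023],
    [-0.115, -0.073, 0.023],
    [-0.115, -0.073, 0.023]
  ],
  "rotation": [
    [0, 0, 0],
    [0, 0, 0],
    [0, 0, 0],
    [0, 0, 0]
  ]
}}

```text
time: 7.5
tcp_pos: [0.3935, -0.0736, 0.0635]
ee_rot: [-3.138, -0.039, 0.03]
wrist_force: [-0.6, -0.4, -1.8]
width: 0.571
finger_force: 63.7
```

```bash
python3 -c "
from h import *
plan((.44,.04,.051,-88.5))"
```

```text
t 7.5 tcp [ 0.3935 -0.0736  0.0635] yaw -88.59 j [ 0.04  0.8   0.05  2.34 -1.    0.04 -0.47] F [-0.6 -0.4 -1.8] w 0.571
slide [ 0.198 -0.449  0.048] rot [-0.005  0.024 -0.002]
```

>>> {"name": "jog_arm", "arguments": {
  "slide": [
    [0.06, 0, 0],
    [0.13, 0, 0.02],
    [0.2, 0, 0.04],
    [0.2, 0, 0.04],
    [0.2, 0, 0.04]
  ],
  "rotation": [
    [0, 0, 0],
    [0, 0, 0],
    [0, 0, 0],
    [0, 0, 0],
    [0, 0, 0]
  ]
}}

```text
time: 8.12
tcp_pos: [0.4416, -0.0719, 0.0525]
ee_rot: [-3.137, -0.041, 0.034]
wrist_force: [0.3, -0.1, -2.1]
width: 0.57
finger_force: 63.7
```

```bash
python3 -c "
from h import *
plan((.44,.04,.051,-88.5))"
```

```text
t 8.12 tcp [ 0.4416 -0.0719  0.0525] yaw -88.52 j [-0.07  0.85  0.22  2.21 -0.97  0.21 -0.51] F [ 0.3 -0.1 -2.1] w 0.57
slide [ 0.005 -0.448  0.008] rot [-0.006  0.027 -0.   ]
```

>>> {"name": "jog_arm", "arguments": {
  "slide": [
    [0.005, 0, 0.008],
    [0.005, -0.05, 0.008],
    [0.005, -0.15, 0.008],
    [0.005, -0.15, 0.008]
  ],
  "rotation": [
    [-0.006, 0.027, 0],
    [-0.006, 0.027, 0],
    [-0.006, 0.027, 0],
    [-0.006, 0.027, 0]
  ]
}}

```text
time: 8.62
tcp_pos: [0.442, -0.031, 0.0506]
ee_rot: [-3.138, -0.049, 0.001]
wrist_force: [0.0, -0.2, -2.0]
width: 0.577
finger_force: 63.7
```

```bash
python3 -c "
from h import *
plan((.44,.04,.051,-88.5))"
```

```text
t 8.62 tcp [ 0.442  -0.031   0.0506] yaw -88.22 j [-0.11  0.84  0.13  2.24 -0.97  0.12 -0.59] F [ 0.  -0.2 -2. ] w 0.577
slide [ 0.001 -0.284 -0.001] rot [-0.004  0.001  0.006]
```

>>> {"name": "jog_arm", "arguments": {
  "slide": [
    [0, -0.07, -0.002],
    [0, -0.14, -0.002],
    [0, -0.21, -0.002],
    [0, -0.284, -0.002],
    [0, -0.284, -0.002],
    [0, -0.284, -0.002]
  ],
  "rotation": [
    [-0.004, 0, 0.006],
    [-0.004, 0, 0.006],
    [-0.004, 0, 0.006],
    [-0.004, 0, 0.006],
    [-0.004, 0, 0.006],
    [-0.004, 0, 0.006]
  ]
}}

```text
time: 9.38
tcp_pos: [0.4409, 0.0357, 0.0512]
ee_rot: [3.137, 0.033, 0.002]
wrist_force: [-0.4, -0.3, -2.2]
width: 0.568
finger_force: 63.7
```

Run:
```python
from h import *
plan((.475,.0412,.0505,-88.5))
a=optics.snapshot("scene"); b=optics.snapshot("side")
cv2.imwrite("pics/3.png",np.hstack([cv2.resize(a["color"][140:300,200:400],(400,320)),cv2.resize(b["color"][140:300,180:380],(400,320))])[...,::-1])
```

```text
t 9.38 tcp [0.4409 0.0357 0.0512] yaw -88.8 j [-0.27  0.84  0.13  2.25 -0.98  0.11 -0.76] F [-0.4 -0.3 -2.2] w 0.568
slide [ 0.137 -0.019  0.003] rot [ 0.006 -0.001 -0.007]
```

View pics/3.png

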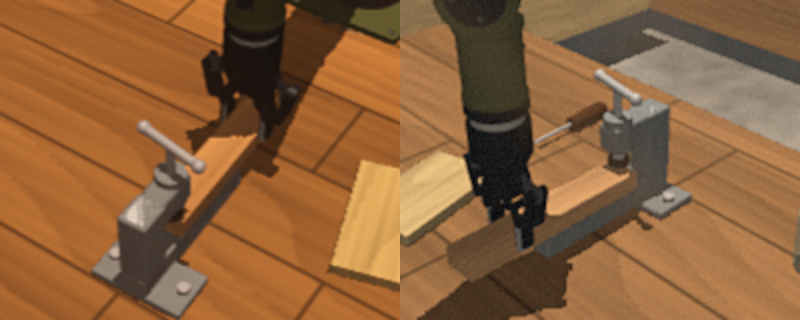

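The rail lies over the bed and under the raised pad in both crops: the scene shows its end at about (175,230) and the side view at about (625,185). Now I slide it to the stop.

>>> {"name": "jog_arm", "arguments": {
  "slide": [
    [0.04, -0.019, 0.003],
    [0.08, -0.019, 0.003],
    [0.11, -0.019, 0.003],
    [0.13, -0.019, 0.003],
    [0.13, -0.019, 0.003],
    [0.13, -0.019, 0.003]
  ],
  "rotation": [
    [0.006, 0, -0.007],
    [0.006, 0, -0.007],
    [0.006, 0, -0.007],
    [0.006, 0, -0.007],
    [0.006, 0, -0.007],
    [0.006, 0, -0.007]
  ]
}}

```text
time: 10.22
tcp_pos: [0.4728, 0.0421, 0.0503]
ee_rot: [-3.14, -0.043, -0.0]
wrist_force: [0.4, 0.8, -2.2]
width: 0.572
finger_force: 63.7
```

Run:
```python
from h import *
plan((.475,.0412,.048,-88.5))
```

```text
t 10.22 tcp [0.4728 0.0421 0.0503] yaw -88.43 j [-0.33  0.86  0.25  2.15 -0.94  0.23 -0.79] F [ 0.4  0.8 -2.2] w 0.572
slide [0.009 0.004 0.009] rot [-0.002 -0.     0.001]
```

>>> {"name": "jog_arm", "arguments": {
  "slide": [
    [0.004, 0.004, 0.004],
    [0.008, 0.004, 0.006],
    [0.012, 0.004, 0.008],
    [0.012, 0.004, 0.008]
  ],
  "rotation": [
    [0, 0, 0],
    [0, 0, 0],
    [0, 0, 0],
    [0, 0, 0]
  ]
}}

```text
time: 10.72
tcp_pos: [0.4762, 0.0413, 0.0482]
ee_rot: [-3.14, -0.043, -0.001]
wrist_force: [-0.7, 0.3, -2.1]
width: 0.573
finger_force: 63.7
```

>>> {"name": "jog_arm", "arguments": {
  "slide": [
    [0.004, 0, 0],
    [0.008, 0, 0],
    [0.008, 0, 0]
  ],
  "rotation": [
    [0, 0, 0],
    [0, 0, 0],
    [0, 0, 0]
  ]
}}

```text
time: 11.1
tcp_pos: [0.4762, 0.0414, 0.048]
ee_rot: [-3.14, -0.043, 0.005]
wrist_force: [-5.4, -1.0, -1.7]
width: 0.564
finger_force: 63.7
```

>>> {"name": "jog_arm", "arguments": {
  "slide": [
    [0, 0, 0.004],
    [0, 0, 0.008],
    [0, 0, 0.008]
  ],
  "rotation": [
    [0, 0, 0],
    [0, 0, 0],
    [0, 0, 0]
  ]
}}

```text
time: 11.48
tcp_pos: [0.4761, 0.0413, 0.0464]
ee_rot: [-3.139, -0.043, 0.004]
wrist_force: [-7.1, -0.2, 2.8]
width: 0.574
finger_force: 64.3
```

Run:
```python
from h import *
plan()
b=optics.snapshot("side"); a=optics.snapshot("scene"); s=optics.snapshot("wrist"); st=status.state()
np.savez("p.npz",a=a["color"],b=b["color"],wa=cloud(a),wb=cloud(b),w=s["color"],ww=cloud(s,st))
cv2.imwrite("pics/4.png",np.hstack([cv2.resize(s["color"],(400,300)),cv2.resize(b["color"][160:265,230:370],(400,300))])[...,::-1])
```

```text
t 11.47 tcp [0.4761 0.0413 0.0464] yaw -88.44 j [-0.33  0.87  0.25  2.14 -0.93  0.24 -0.79] F [-7.1 -0.2  2.8] w 0.574
```

View pics/4.png

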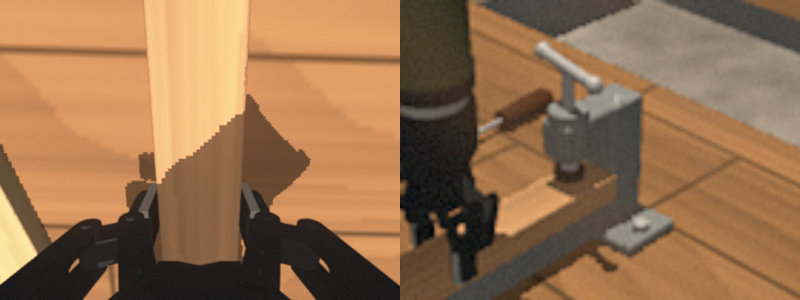

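The wrist view shows the rail square in the fingers, and the side crop shows it on the bed under the pad, with its end at the column near (610,185). I release and back up.

>>> {"name": "jog_arm", "arguments": {
  "slide": [
    [-0.008, 0, 0.004],
    [-0.008, 0, 0.004],
    [-0.008, 0, 0.004],
    [-0.008, 0, 0.004],
    [-0.008, 0, 0.004],
    [-0.008, 0, 0.004]
  ],
  "rotation": [
    [0, 0, 0],
    [0, 0, 0],
    [0, 0, 0],
    [0, 0, 0],
    [0, 0, 0],
    [0, 0, 0]
  ],
  "gripper": -1
}}

```text
time: 12.38
tcp_pos: [0.4764, 0.0413, 0.0453]
ee_rot: [-3.14, -0.043, -0.001]
wrist_force: [-0.9, -0.4, 0.3]
width: 0.996
finger_force: 0.0
```

>>> {"name": "jog_arm", "arguments": {
  "slide": [
    [0, 0, -0.1],
    [0, 0, -0.3],
    [0, 0, -0.5],
    [0, 0, -0.7],
    [0, 0, -0.9],
    [0, 0, -0.9]
  ],
  "rotation": [
    [0, 0, 0],
    [0, 0, 0],
    [0, 0, 0],
    [0, 0, 0],
    [0, 0, 0],
    [0, 0, 0]
  ]
}}

```text
time: 13.12
tcp_pos: [0.4782, 0.0407, 0.2734]
ee_rot: [-3.139, -0.043, -0.013]
wrist_force: [-0.0, -0.1, -0.4]
width: 1.001
finger_force: 0.0
```

```bash
cat > m.py <<'E'
from h import *
def meas(tag):
    plan()
    st=status.state(); s=optics.snapshot("wrist"); w=cloud(s,st); sat=np.ptp(s["color"].astype(int),axis=-1); save(tag,s)
    sc=[("wrist",w,sat)]
    for n in("scene","side"):
        a=optics.snapshot(n); sc.append((n,cloud(a),np.ptp(a["color"].astype(int),axis=-1)))
    for n,w,sat in sc:
        box=(w[...,0]>.3)&(w[...,0]<.76)&(abs(w[...,1]-.04)<.09)
        for lab,m in(("rail",(abs(w[...,2]-.068)<.006)&(sat>25)),("bed",(abs(w[...,2]-.04)<.006)&(sat<25)),("arm",(abs(w[...,2]-.14)<.006)&(sat<30)),("handle",(w[...,2]>.170)&(w[...,2]<.205)&(sat<40))):
            m=cv2.morphologyEx((m&box).astype(np.uint8),cv2.MORPH_OPEN,np.ones((2,2)))
            nn,L,S,C=cv2.connectedComponentsWithStats(m)
            if nn<2: continue
            i=1+S[1:,4].argmax()
            if S[i,4]<60: continue
            p=w[L==i]; r=cv2.minAreaRect(p[:,:2].astype(np.float32)*1000); print(n,lab,S[i],np.round(np.percentile(p[:,2],[5,50,95]),4),np.round(r[0],1),np.round(r[1],1),round(r[2],2))
E
python3 -c "
from m import *
meas('w5')"
```

```text
t 13.12 tcp [0.4782 0.0407 0.2734] yaw -88.42 j [-0.67  0.55  0.8   1.97 -0.53  0.83 -1.12] F [-0.  -0.1 -0.4] w 1.001
wrist rail [  252     3    52   249 10222] [nan nan nan] [nan nan] [0. 0.] 0.0
wrist arm [254  11  46  18 359] [0.1309 0.1373 0.142 ] [625.4  42.2] [21.5 45. ] 28.09
scene rail [ 283  191   58   75 1124] [nan nan nan] [509.   48.1] [339.8  59.1] 7.17
scene handle [270 203  33  24 134] [0.0659 0.1925 0.1972] [555.5   0.7] [266.9  76.5] 33.39
side rail [ 215  217   91   53 1303] [nan nan nan] [541.8  41.3] [290.   36.6] 4.57
side arm [282 191  33  18 227] [nan nan nan] [775.9 102.4] [335.3  57.6] 29.18
side handle [278 176  24  18 142] [0.1424 0.1974 0.2023] [767.8 176.4] [457.9  79.3] 48.65
```

View pics/w5.png

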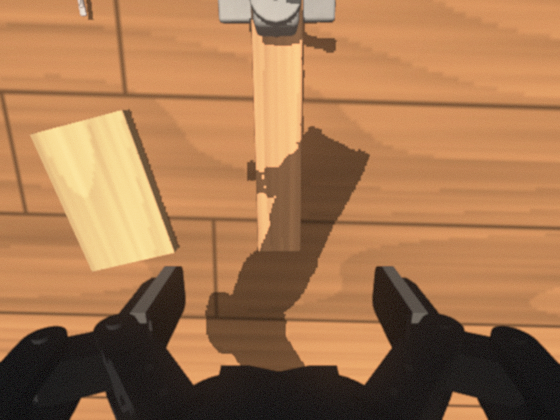

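The rail sits on the bed, columns 254–303 at the clamp end. The foot flange spans columns 219–336 and the boss is near column 277, so the rail looks centred. I check this in numbers.

Run:
```python
from h import *
st=status.state(); s=optics.snapshot("wrist"); w=cloud(s,st)*1000; sat=np.ptp(s["color"].astype(int),axis=-1)
def line(m,r0,r1,lab):
    P=[]
    for r in range(r0,r1,4):
        k=np.where(m[r])[0]
        if len(k)<15: continue
        a,b=w[r,k[0]],w[r,k[-1]]; P.append([*(a+b)[:2]/2,np.hypot(*(a-b)[:2])])
    P=np.array(P); f=np.polyfit(P[:,0],P[:,1],1); print(lab,P[:,0].min(),P[:,0].max(),"w",np.median(P[:,2]),"yaw",np.degrees(np.arctan(f[0])),"y at 537,637",np.polyval(f,[537,637]))
line((abs(w[...,2]-68)<6)&(w[...,1]>0)&(w[...,1]<90),30,245,"rail")
m=(abs(w[...,2]-12)<5)&(sat<30)&(w[...,0]>600)&(w[...,1]>-60)&(w[...,1]<150)
for r in range(0,22,4):
    k=np.where(m[r])[0]
    if len(k)>20: a,b=w[r,k[0]],w[r,k[-1]]; print("flange",r,a.round(1),b.round(1),((a+b)/2).round(1))
p=w[(w[...,2]>185)&(w[...,0]>560)&(w[...,0]<720)]
print("bar",len(p),cv2.minAreaRect(p[:,:2].astype(np.float32)) if len(p)>20 else 0)
for n in("scene","side"):
    a=optics.snapshot(n); q=cloud(a)*1000; sa=np.ptp(a["color"].astype(int),axis=-1)
    for lab,mm in(("bar",(q[...,2]>183)&(q[...,2]<215)&(abs(q[...,0]-637)<70)&(abs(q[...,1]-50)<70)),("rail",(abs(q[...,2]-68)<5)&(sa>25)&(q[...,0]>350)&(q[...,0]<640)&(abs(q[...,1]-42)<40)),("arm",(abs(q[...,2]-140)<6)&(sa<30)&(q[...,0]>590)&(q[...,0]<750)&(abs(q[...,1]-50)<50))):
        p=q[mm]; r=cv2.minAreaRect(p[:,:2].astype(np.float32)); print(n,lab,len(p),p[:,2].mean(),r)
plan()
```

```text
rail 405.2341952609471 623.7681593339968 w 48.827166412425726 yaw 2.151039837283774 y at 537,637 [44.95017841 48.70621598]
flange 0 [662.9 112.9  11.9] [666.7 -12.7  10.5] [664.8  50.1  11.2]
flange 4 [659.1 113.   11.9] [662.8 -12.9  11.1] [660.9  50.   11.5]
flange 8 [655.4 113.1  11.7] [659.4 -13.5   9.4] [657.4  49.8  10.6]
flange 12 [651.4 113.1  12.2] [655.1 -12.5  11. ] [653.3  50.3  11.6]
bar 0 0
scene bar 229 194.12294787378664 ((639.2022094726562, 51.49220275878906), (100.92029571533203, 14.710429191589355), 80.0619125366211)
scene rail 966 66.02380375945059 ((519.29345703125, 44.910301208496094), (243.6509246826172, 51.35911178588867), 2.561659336090088)
scene arm 209 138.33239279844406 ((672.0528564453125, 52.36302185058594), (102.16747283935547, 38.146183013916016), 2.7851028442382812)
side bar 148 197.97748707197894 ((636.15869140625, 47.5308952331543), (102.6515884399414, 15.076007843017578), 80.06099700927734)
side rail 1150 70.38296418585321 ((517.726806640625, 43.0106201171875), (242.42913818359375, 54.38715362548828), 2.752289056777954)
side arm 224 141.3041023097427 ((667.363525390625, 46.65589141845703), (103.51274108886719, 36.67943572998047), 0.39049777388572693)
t 13.43 tcp [0.4753 0.0411 0.2692] yaw -88.43 j [-0.67  0.56  0.79  1.98 -0.54  0.83 -1.12] F [-0.2  0.2 -0.3] w 0.999
```

The rail's centre line is within about 0.5 mm of the clamp axis, and their yaws agree. Next I go above the handle.

```bash
python3 -c "
from h import *
plan((.54,.045,.28,-49),(.637,.049,.28,-48.5))"
```

```text
t 13.43 tcp [0.4753 0.0411 0.2692] yaw -88.43 j [-0.67  0.56  0.79  1.98 -0.54  0.83 -1.12] F [-0.2  0.2 -0.3] w 0.999
slide [ 0.259 -0.009 -0.044] rot [-0.002  0.002 -0.876]
slide [ 0.647 -0.014 -0.045] rot [-0.002  0.002 -0.887]
```

>>> {"name": "jog_arm", "arguments": {
  "slide": [
    [0.16, -0.003, -0.044],
    [0.32, -0.006, -0.044],
    [0.48, -0.01, -0.044],
    [0.647, -0.014, -0.044],
    [0.647, -0.014, -0.044],
    [0.647, -0.014, -0.044]
  ],
  "rotation": [
    [0, 0, -0.18],
    [0, 0, -0.36],
    [0, 0, -0.54],
    [0, 0, -0.72],
    [0, 0, -0.887],
    [0, 0, -0.887]
  ]
}}

```text
time: 14.18
tcp_pos: [0.6373, 0.0485, 0.28]
ee_rot: [-2.937, -1.109, 0.002]
wrist_force: [-0.8, 0.2, -0.1]
width: 0.998
finger_force: 0.0
```

```bash
python3 -c "
from h import *
plan((.637,.049,.27,-9.9))"
```

```text
t 14.18 tcp [0.6373 0.0485 0.28  ] yaw -48.62 j [-0.43  0.71  0.55  1.48 -0.41  1.06 -0.64] F [-0.8  0.2 -0.1] w 0.998
slide [ 0.001 -0.002  0.04 ] rot [-0.003 -0.001 -0.861]
```

>>> {"name": "jog_arm", "arguments": {
  "slide": [
    [0, 0, 0.02],
    [0, 0, 0.04],
    [0, 0, 0.04],
    [0, 0, 0.04],
    [0, 0, 0.04],
    [0, 0, 0.04]
  ],
  "rotation": [
    [0, 0, -0.22],
    [0, 0, -0.44],
    [0, 0, -0.66],
    [0, 0, -0.861],
    [0, 0, -0.861],
    [0, 0, -0.861]
  ]
}}

```text
time: 14.92
tcp_pos: [0.6373, 0.0489, 0.2712]
ee_rot: [-2.406, -2.019, -0.001]
wrist_force: [-0.5, -0.1, -0.1]
width: 0.999
finger_force: 0.0
```

Run:
```python
from h import *
st=status.state(); s=optics.snapshot("wrist"); w=cloud(s,st)*1000; save("w6",s)
m=(w[...,2]>180)&(w[...,2]<215)&(np.hypot(w[...,0]-637,w[...,1]-49)<62)
p=w[m]; print(len(p))
if len(p)>50: print(p[:,2].max(),np.median(p[:,2]),cv2.minAreaRect(p[:,:2].astype(np.float32)))
plan((.637,.049,.1755,-9.9))
```

```text
2396
201.47765809688312 197.13795565346692 ((636.9636840820312, 49.360836029052734), (103.51060485839844, 16.42452049255371), 79.62512969970703)
t 14.97 tcp [0.6375 0.0489 0.2712] yaw -9.93 j [-0.33  0.69  0.35  1.49 -0.26  1.01 -0.09] F [-0.6 -0.3 -0.4] w 0.996
slide [-0.    -0.002  0.383] rot [ 0.    -0.001 -0.001]
```

View pics/w6.png

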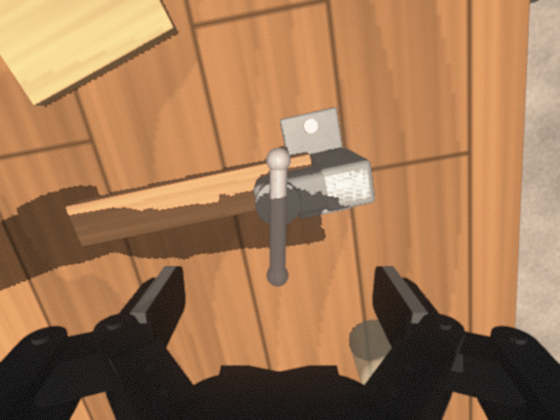

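The bar lies square between the open fingers, with its ends at (278,158) and (277,276). Its centre is (0.637, 0.0494), so I descend and grip.

>>> {"name": "jog_arm", "arguments": {
  "slide": [
    [0, -0.002, 0.15],
    [0, -0.002, 0.28],
    [0, -0.002, 0.36],
    [0, -0.002, 0.387],
    [0, -0.002, 0.387]
  ],
  "rotation": [
    [0, 0, 0],
    [0, 0, 0],
    [0, 0, 0],
    [0, 0, 0],
    [0, 0, 0]
  ]
}}

```text
time: 15.6
tcp_pos: [0.6374, 0.0491, 0.1748]
ee_rot: [-2.403, -2.023, -0.002]
wrist_force: [-0.1, -0.3, 0.4]
width: 0.997
finger_force: 0.0
```

>>> {"name": "jog_arm", "arguments": {
  "slide": [
    [0, 0, 0],
    [0, 0, 0],
    [0, 0, 0],
    [0, 0, 0],
    [0, 0, 0],
    [0, 0, 0],
    [0, 0, 0],
    [0, 0, 0],
    [0, 0, 0],
    [0, 0, 0]
  ],
  "rotation": [
    [0, 0, 0],
    [0, 0, 0],
    [0, 0, 0],
    [0, 0, 0],
    [0, 0, 0],
    [0, 0, 0],
    [0, 0, 0],
    [0, 0, 0],
    [0, 0, 0],
    [0, 0, 0]
  ],
  "gripper": 1
}}

```text
time: 16.85
tcp_pos: [0.6368, 0.0493, 0.175]
ee_rot: [-2.402, -2.023, -0.002]
wrist_force: [-3.6, 0.0, 5.8]
width: 0.116
finger_force: 58.5
```

>>> {"name": "jog_arm", "arguments": {
  "slide": [
    [0, 0, 0.001],
    [0, 0, 0.003],
    [0, 0, 0.005],
    [0, 0, 0.006],
    [0, 0, 0.008],
    [0, 0, 0.008]
  ],
  "rotation": [
    [0, 0, 0.2],
    [0, 0, 0.4],
    [0, 0, 0.6],
    [0, 0, 0.8],
    [0, 0, 1.0],
    [0, 0, 1.0]
  ]
}}

```text
time: 17.6
tcp_pos: [0.6378, 0.0486, 0.173]
ee_rot: [2.994, 0.95, 0.003]
wrist_force: [-1.4, -0.7, 4.7]
width: 0.118
finger_force: 58.8
```

```bash
python3 -c "
from h import *
plan(); print(status.state()['ft_torque'])"
```

```text
t 17.6 tcp [0.6378 0.0486 0.173 ] yaw -54.77 j [-0.42  0.84  0.53  1.6  -0.52  0.85 -0.64] F [-1.4 -0.7  4.7] w 0.118
[-0.15315525  0.29296686 -0.11023322]
```

>>> {"name": "jog_arm", "arguments": {
  "slide": [
    [0, 0, 0.002],
    [0, 0, 0.003],
    [0, 0, 0.005],
    [0, 0, 0.006],
    [0, 0, 0.008],
    [0, 0, 0.008]
  ],
  "rotation": [
    [0, 0, 0.2],
    [0, 0, 0.4],
    [0, 0, 0.6],
    [0, 0, 0.8],
    [0, 0, 1.0],
    [0, 0, 1.0]
  ]
}}

```text
time: 18.35
tcp_pos: [0.638, 0.0476, 0.1711]
ee_rot: [3.129, -0.267, 0.004]
wrist_force: [-0.4, -3.1, 4.1]
width: 0.115
finger_force: 59.1
```

>>> {"name": "jog_arm", "arguments": {
  "slide": [
    [0, 0, 0.002],
    [0, 0, 0.003],
    [0, 0, 0.005],
    [0, 0, 0.006],
    [0, 0, 0.008],
    [0, 0, 0.008]
  ],
  "rotation": [
    [0, 0, 0.2],
    [0, 0, 0.4],
    [0, 0, 0.6],
    [0, 0, 0.8],
    [0, 0, 1.0],
    [0, 0, 1.0]
  ]
}}

```text
time: 19.1
tcp_pos: [0.6374, 0.0466, 0.1691]
ee_rot: [2.788, -1.444, 0.004]
wrist_force: [-1.1, -4.6, 4.2]
width: 0.115
finger_force: 59.4
```

```bash
python3 -c "
from h import *
plan(); print(status.state()['ft_torque'])"
```

```text
t 19.1 tcp [0.6374 0.0466 0.1691] yaw -144.78 j [-0.59  0.98  0.94  1.61 -0.9   1.03 -1.89] F [-1.1 -4.6  4.2] w 0.115
[-0.98264154  0.31675734 -0.14878133]
```

>>> {"name": "jog_arm", "arguments": {
  "slide": [
    [0, 0, 0],
    [0, 0, 0],
    [0, 0, 0],
    [0, 0, 0],
    [0, 0, 0],
    [0, 0, -0.1],
    [0, 0, -0.3],
    [0, 0, -0.3]
  ],
  "rotation": [
    [0, 0, 0],
    [0, 0, 0],
    [0, 0, 0],
    [0, 0, 0],
    [0, 0, 0],
    [0, 0, 0],
    [0, 0, 0],
    [0, 0, 0]
  ],
  "gripper": -1
}}

```text
time: 20.1
tcp_pos: [0.6395, 0.0477, 0.2479]
ee_rot: [-2.786, 1.443, -0.012]
wrist_force: [-0.6, -0.1, 0.4]
width: 1.0
finger_force: 0.0
```

>>> {"name": "jog_arm", "arguments": {
  "slide": [
    [0, 0, 0],
    [0, 0, 0],
    [0, 0, 0],
    [0, 0, 0],
    [0, 0, 0]
  ],
  "rotation": [
    [0, 0, -0.22],
    [0, 0, -0.44],
    [0, 0, -0.66],
    [0, 0, -0.88],
    [0, 0, -1.0]
  ]
}}

```text
time: 20.72
tcp_pos: [0.6368, 0.0493, 0.2429]
ee_rot: [-3.129, 0.261, 0.001]
wrist_force: [1.0, 0.7, 0.0]
width: 0.999
finger_force: 0.0
```

>>> {"name": "jog_arm", "arguments": {
  "slide": [
    [0, 0, 0],
    [0, 0, 0],
    [0, 0, 0],
    [0, 0, 0],
    [0, 0, 0]
  ],
  "rotation": [
    [0, 0, -0.22],
    [0, 0, -0.44],
    [0, 0, -0.66],
    [0, 0, -0.88],
    [0, 0, -1.0]
  ]
}}

```text
time: 21.35
tcp_pos: [0.6367, 0.0492, 0.2429]
ee_rot: [-2.991, -0.956, -0.0]
wrist_force: [0.0, -0.7, 0.3]
width: 1.001
finger_force: 0.0
```

>>> {"name": "jog_arm", "arguments": {
  "slide": [
    [0, 0, 0],
    [0, 0, 0],
    [0, 0, 0],
    [0, 0, 0],
    [0, 0, 0]
  ],
  "rotation": [
    [0, 0, -0.22],
    [0, 0, -0.44],
    [0, 0, -0.66],
    [0, 0, -0.88],
    [0, 0, -1.0]
  ]
}}

```text
time: 21.98
tcp_pos: [0.6367, 0.0491, 0.2429]
ee_rot: [-2.397, -2.028, -0.001]
wrist_force: [-0.6, -0.5, 0.5]
width: 1.001
finger_force: 0.0
```

>>> {"name": "jog_arm", "arguments": {
  "slide": [
    [0, 0, 0],
    [0, 0, 0],
    [0, 0, 0],
    [0, 0, 0],
    [0, 0, 0],
    [0, 0, 0]
  ],
  "rotation": [
    [0, 0, -0.22],
    [0, 0, -0.44],
    [0, 0, -0.66],
    [0, 0, -0.88],
    [0, 0, -1.0],
    [0, 0, -1.0]
  ]
}}

```text
time: 22.72
tcp_pos: [0.6367, 0.049, 0.243]
ee_rot: [-1.446, -2.788, -0.002]
wrist_force: [-0.6, 0.3, -0.3]
width: 1.0
finger_force: 0.0
```

Run:
```python
from h import *
st=status.state(); s=optics.snapshot("wrist"); w=cloud(s,st)*1000; save("w7",s)
m=(w[...,2]>176)&(w[...,2]<210)&(np.hypot(w[...,0]-637,w[...,1]-49)<62)
p=w[m]; print(len(p))
if len(p)>50: print(np.median(p[:,2]),cv2.minAreaRect(p[:,:2].astype(np.float32)))
for n in("scene","side"):
    q=cloud(optics.snapshot(n))*1000; p=q[(q[...,2]>176)&(q[...,2]<210)&(np.hypot(q[...,0]-637,q[...,1]-49)<58)]
    print(n,len(p),np.median(p[:,2]),cv2.minAreaRect(p[:,:2].astype(np.float32)))
plan((.637,.0492,.169,35.2))
```

```text
2939
191.16664054853098 ((636.8020629882812, 49.31576156616211), (16.754852294921875, 103.95599365234375), 34.91733169555664)
scene 250 187.99504032219312 ((639.6082763671875, 51.20456314086914), (12.127989768981934, 102.6451416015625), 34.51313781738281)
side 198 192.38080244247732 ((635.7261962890625, 47.84275436401367), (13.891130447387695, 103.09398651123047), 34.89754104614258)
t 22.88 tcp [0.637  0.0491 0.2433] yaw 35.15 j [-0.22  0.7   0.13  1.52 -0.1   0.94  0.56] F [ 0.2  0.8 -1. ] w 0.997
slide [0.    0.    0.297] rot [ 0.001 -0.001 -0.001]
```

>>> {"name": "jog_arm", "arguments": {
  "slide": [
    [0, 0, 0.12],
    [0, 0, 0.22],
    [0, 0, 0.28],
    [0, 0, 0.297],
    [0, 0, 0.297]
  ],
  "rotation": [
    [0, 0, 0],
    [0, 0, 0],
    [0, 0, 0],
    [0, 0, 0],
    [0, 0, 0]
  ]
}}

```text
time: 23.5
tcp_pos: [0.6377, 0.0492, 0.1698]
ee_rot: [1.445, 2.789, 0.003]
wrist_force: [1.0, 0.1, 0.2]
width: 1.0
finger_force: 0.0
```

>>> {"name": "jog_arm", "arguments": {
  "slide": [
    [0, 0, 0],
    [0, 0, 0],
    [0, 0, 0],
    [0, 0, 0],
    [0, 0, 0],
    [0, 0, 0],
    [0, 0, 0],
    [0, 0, 0],
    [0, 0, 0],
    [0, 0, 0]
  ],
  "rotation": [
    [0, 0, 0],
    [0, 0, 0],
    [0, 0, 0],
    [0, 0, 0],
    [0, 0, 0],
    [0, 0, 0],
    [0, 0, 0],
    [0, 0, 0],
    [0, 0, 0],
    [0, 0, 0]
  ],
  "gripper": 1
}}

```text
time: 24.75
tcp_pos: [0.6362, 0.0483, 0.1697]
ee_rot: [-1.445, -2.788, 0.0]
wrist_force: [-3.9, -2.1, 5.2]
width: 0.119
finger_force: 58.6
```

>>> {"name": "jog_arm", "arguments": {
  "slide": [
    [0, 0, 0.002],
    [0, 0, 0.003],
    [0, 0, 0.005],
    [0, 0, 0.006],
    [0, 0, 0.008],
    [0, 0, 0.008]
  ],
  "rotation": [
    [0, 0, 0.2],
    [0, 0, 0.4],
    [0, 0, 0.6],
    [0, 0, 0.8],
    [0, 0, 1.0],
    [0, 0, 1.0]
  ]
}}

```text
time: 25.5
tcp_pos: [0.6367, 0.0484, 0.1678]
ee_rot: [-2.404, -2.022, 0.0]
wrist_force: [-4.0, -2.3, 4.8]
width: 0.114
finger_force: 58.7
```

```bash
python3 -c "
from h import *
plan(); print(status.state()['ft_torque'])"
```

```text
t 25.5 tcp [0.6367 0.0484 0.1678] yaw -9.86 j [-0.33  0.81  0.34  1.6  -0.34  0.79 -0.02] F [-4.  -2.3  4.8] w 0.114
[-0.36532772  0.77805475 -0.16036721]
```

>>> {"name": "jog_arm", "arguments": {
  "slide": [
    [0, 0, 0.002],
    [0, 0, 0.004],
    [0, 0, 0.006],
    [0, 0, 0.007],
    [0, 0, 0.007],
    [0, 0, 0.007]
  ],
  "rotation": [
    [0, 0, 0.2],
    [0, 0, 0.4],
    [0, 0, 0.6],
    [0, 0, 0.8],
    [0, 0, 0.93],
    [0, 0, 0.93]
  ]
}}

```text
time: 26.25
tcp_pos: [0.6371, 0.0482, 0.1661]
ee_rot: [2.967, 1.032, 0.001]
wrist_force: [-3.8, -2.1, 5.5]
width: 0.118
finger_force: 58.8
```

```bash
python3 -c "
from h import *
plan(); print(status.state()['ft_torque'])"
```

```text
t 26.25 tcp [0.6371 0.0482 0.1661] yaw -51.62 j [-0.43  0.85  0.54  1.61 -0.55  0.84 -0.56] F [-3.8 -2.1  5.5] w 0.118
[-0.40274381  0.62422482  0.05233457]
```

>>> {"name": "jog_arm", "arguments": {
  "slide": [
    [0, 0, 0.001],
    [0, 0, 0.002],
    [0, 0, 0.002],
    [0, 0, 0.002]
  ],
  "rotation": [
    [0, 0, 0.13],
    [0, 0, 0.25],
    [0, 0, 0.25],
    [0, 0, 0.25]
  ]
}}

```text
time: 26.75
tcp_pos: [0.6371, 0.0481, 0.1656]
ee_rot: [3.053, 0.738, 0.001]
wrist_force: [-2.5, -2.5, 4.1]
width: 0.117
finger_force: 58.9
```

```bash
python3 -c "
from h import *
plan(); print(status.state()['ft_torque'])"
```

```text
t 26.75 tcp [0.6371 0.0481 0.1656] yaw -62.83 j [-0.45  0.86  0.6   1.61 -0.6   0.86 -0.71] F [-2.5 -2.5  4.1] w 0.117
[-0.48570099  0.62912878  0.11222718]
```

>>> {"name": "jog_arm", "arguments": {
  "slide": [
    [0, 0, 0],
    [0, 0, 0],
    [0, 0, 0],
    [0, 0, 0],
    [0, 0, 0],
    [0, 0, 0],
    [0, 0, -0.1],
    [0, 0, -0.3],
    [0, 0, -0.5],
    [0, 0, -0.5],
    [0, 0, -0.5]
  ],
  "rotation": [
    [0, 0, 0],
    [0, 0, 0],
    [0, 0, 0],
    [0, 0, 0],
    [0, 0, 0],
    [0, 0, 0],
    [0, 0, 0],
    [0, 0, 0],
    [0, 0, 0],
    [0, 0, 0],
    [0, 0, 0]
  ],
  "gripper": -1
}}

```text
time: 28.12
tcp_pos: [0.6368, 0.0493, 0.2897]
ee_rot: [-3.052, -0.737, -0.001]
wrist_force: [-0.1, 0.2, 0.5]
width: 1.0
finger_force: 0.0
```

Run:
```python
from h import *
plan()
im=[]
for n in("scene","side"):
    a=optics.snapshot(n); q=cloud(a)*1000; sa=np.ptp(a["color"].astype(int),axis=-1)
    for lab,mm in(("bar",(q[...,2]>174)&(q[...,2]<205)&(np.hypot(q[...,0]-637,q[...,1]-49)<58)),("rail",(abs(q[...,2]-68)<5)&(sa>25)&(q[...,0]>350)&(q[...,0]<640)&(abs(q[...,1]-42)<40))):
        p=q[mm]; r=cv2.minAreaRect(p[:,:2].astype(np.float32)); print(n,lab,len(p),p[:,2].mean(),r)
    im.append(a["color"])
cv2.imwrite("pics/8.png",np.hstack([cv2.resize(im[0][150:310,140:400],(400,246)),cv2.resize(im[1][150:310,140:400],(400,246))])[...,::-1])
```

```text
t 28.12 tcp [0.6368 0.0493 0.2897] yaw -62.86 j [-0.49  0.74  0.69  1.47 -0.5   1.11 -0.8 ] F [-0.1  0.2  0.5] w 1.0
scene bar 192 184.97264425738982 ((639.1954345703125, 50.99441909790039), (100.96165466308594, 14.416732788085938), 27.651405334472656)
scene rail 998 65.9896758891078 ((518.9757690429688, 44.88679122924805), (243.44937133789062, 51.359771728515625), 2.5197837352752686)
side bar 124 188.69305638379876 ((634.3018798828125, 46.65837097167969), (98.10340118408203, 15.341553688049316), 26.52052116394043)
side rail 1146 70.38693051638498 ((517.5416870117188, 44.0367317199707), (242.236328125, 54.010562896728516), 2.5702757835388184)
```

View pics/8.png

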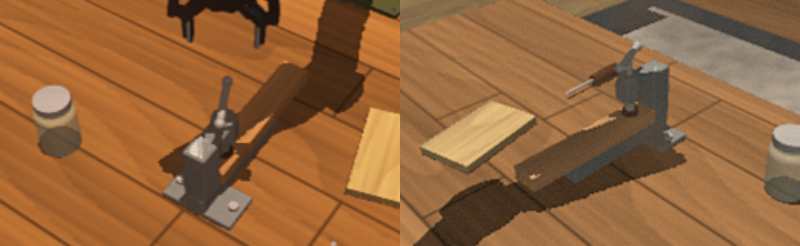

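The rail is flat on the bed against the column. The pad is down on it at about (630,108) in the right crop, and the handle has stayed at about 5.85 rad since I let go. The bystanders have not moved.

```bash
python3 -c "
from plant import env
print(env.job_done())"
```

```text
the job is handed in; nothing more can be done
None
```

The rail is on the bed against the stop, centred to about 0.5 mm. It is clamped at a handle angle of about 5.85 rad, roughly 1.1 rad past contact, and the gripper has let go. The job was handed in at about 28 s, and I have not seen a verdict.

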